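Last check and rejection of a relay module

TASK

Give the doubtful relay module its last check: by the knob, step the x-y table so that the fixed pointer stands over the module's round contact, pause there a moment, then likewise over its square contact, and draw the table fully back towards the robot. The nest lets you take the module only by its two ends, and the reject box leaves hardly any room for fingers there, so stand the module upright on the open bench, let go, take it again by the middle of its long sides (fingers off its ends) and lower it gently into the plain steel reject box, letting go only when it stands on or just above the bottom. Leave the box where it is and do not disturb the tray of good modules, the multimeter, the tape or the mug.

Things in the scene. Friction and masses are not known exactly. Their poses are not given: they have to be found in the camera images.
- stage: the fixed x-y table, on an aluminium base plate 290 x 170 mm. Origin: bottom of the base plate on the bench, x axis along the lower slide away from the robot, y to the left. The pointer hangs from a grey post (24 x 30 mm, 140 mm high, 0.151 m along +x of the origin) by an arm 12 mm wide whose underside is 126 mm above the bench; the arm and post run in +x direction from the pointer only.
- stage_x (a joint): lower slide, m: 0 = drawn fully back towards the robot (start), grows to 0.14 away from the robot along the stage's +x. About 1 to 2 N of friction, no spring: it stays where left.
- stage_y (a joint): upper slide, m: -0.05 to 0.05 along the stage's +y, starts at 0 (middle). About 1 to 2 N of friction, no spring. Both slides move freely together when the knob is pushed sideways.
- knob (a point): top centre of the upright round black knob of the carrier, 20 mm in diameter, 36 mm high, standing on the carrier plate whose top is 40 mm above the bench. Knob top 76 mm above the bench. It lies 85 mm from the nest on the side of the robot (the stage's -x). Pinch it from above; pushing it moves both slides.
- nest (a point): centre of the nest floor on the carrier, 40 mm above the bench; axes as the stage's. The module lies between two black rails (60 mm long in y, 6 mm thick, 36 mm high, so 4 mm higher than the module) at its long sides and two lips 5 mm high and 3 mm thick 1.5 mm beyond its ends; above the lips the ends are free.
- pointer_tip (a point): tip of the fixed steel pointer, pointing straight down, 84 mm above the bench (12 mm above the module's top); 10 mm thick above its cone.
- module: loose grey relay module, a block 22 mm (its x) x 66 mm (its y) x 32 mm high (z), about 0.12 kg, a black cap on each end. Origin: centre of its underside. It starts in the nest with its axes as the stage's, long axis along the stage's y. The bench to the left of the x-y table, about 0.46 m ahead of the robot and 0.06 m to its left, is always free for 0.08 m around.
- end_round: black end cap, 3 mm thick, 22 x 32 mm, fixed on the module's +y end (nearer the round contact). Origin: its centre. Fingers must not bear on it in the reject box.
- end_square: the like end cap on the module's -y end (nearer the square contact). Origin: its centre.
- pad_round (a point): centre of the round brass contact, 12 mm in diameter, flush on the module's top, 20 mm from the middle towards the module's +y and 3 mm towards its -x.
- pad_square (a point): centre of the square brass contact, 12 x 12 mm, flush on the module's top, 20 mm from the middle towards the module's -y and 3 mm towards its +x.
- reject_box: loose open box of bare sheet steel, about 0.8 kg, outside 78 mm (x) x 94 mm (y) x 59 mm high, walls and floor 3 mm, inside 72 x 88 mm and 56 mm deep, empty. Origin: centre of its underside.
- good_tray: bystander: low blue plastic tray 90 x 110 x 28 mm with three grey modules fixed in it (35 mm high in all). Origin: centre of its underside. It and the reject box may have changed places.
- multimeter: bystander: yellow multimeter lying on the bench, 190 (x) x 88 x 40 mm. Origin: centre of its underside.
- tape: bystander: roll of grey tape lying flat, 100 mm across, 25 mm high. Origin: centre of its underside.
- mug: bystander: blue mug, 80 mm across, 95 mm high, handle at its +y. Origin: centre of its underside.
There are look-alikes about, which are no part of the job. What is shaped like the reject_box but purple is not meant.

How it is judged:
By the outcome, as a careful person would: the job done as asked, in the order asked, and still so for the second after the job is handed in, with the robot touching nothing.
It also fails if it takes over 64 s, if anything falls off the work surface, if the arm or the gripper's body presses on something with over 40 N, if the wrist force passes 120 N, or if a joint passes its speed limit or range.

ROBOT

A 6-joint arm with a two-finger parallel gripper is mounted at the origin on the work surface. World frame = base frame: x ahead of the robot, y to its left, z up, the work surface at z = 0. Lengths are in mm, angles in rad, forces in N, time in s.
With the tool pointing down it reaches from about 250 to 800 mm from the base axis. Payload 8.5 kg.
Tool frame: the origin (TCP) lies at the very end of the fingers, on their centre line; the grasp point (between the pads) lies 19 mm behind it (arm.tcp_to_grasp is the distance from the TCP to the grasp point, in mm); z points along the fingers, y is the line along which they close (so a half turn about z gives the same grasp; the last joint's range is limited). The gripper opens to 85 mm and grips with 20 to 120 N. Pads are 22 mm wide; open, the fingers measure 114 mm over their backs; the gripper's body (76 mm by 85 mm) begins 54 mm behind the grasp point. The pads swing forward as they close: fully open they stand 13 mm farther back than shut.
Start: joints at [-1.3, 0.238, -0.013, 1.319, 0, 1.571], TCP at [140.424, -505.823, 201.776] pointing down, gripper open.
Joint ranges: [-2.66, 2.66], [-1.03, 1.9], [-1.14, 1.46], [-1.82, 2.27], [-1.45, 1.34], [-3.14, 3.14]. Speed limits (rad/s): [2.22, 2.22, 2.79, 3.14, 3.14, 3.14].

INTERFACE

Orientations are given as [roll, pitch, yaw] about the fixed x, y, z axes, in that order (R = Rz(yaw) Ry(pitch) Rx(roll)).
In Python, from rig import monitor, cams, order, arm gives the robot as it stands.
- The arm moves only by the tool servo_tool, never from a script. Its argument "targets" is a list of rows, each a list of 2 entries, a list of its own where there are three numbers: the shift along the world's x, y, z each as a share of 0.1 m, from -1 to 1, then the turn about the world's z as a share of pi rad, from -1 to 1. A call has 1 to 20 rows; each row is the pose to reach, as a shift and turn from the pose commanded when the call began, turning the shorter way round; what a row does not reach only later rows make up. A row lasts 1/8 s, in which the tool goes at most 62.5 mm and 10.7 degrees, less where a joint would pass 70% of its speed; a pose out of reach is approached as far as the arm can. A call with a number of a shift or a turn outside -1 to 1 is refused whole. A call with a gripper value outside its range is refused whole. "grip" is the opening, from -1 (shut) to 1 (fully open), set as the call begins (left out, the last holds). The fingers move at their own pace and stop on an object; "grip_force" is the grip in N (left out, the last holds). Time passes only in rows, so rows that repeat a pose let the fingers close. It gives the time, the measured TCP pose, the force, the opening and the grip force at its end, in the units of the state.
- monitor.observe(): the state, without advancing time (a new reading comes with each control period).
- cams.capture(name): name is "scene" or "top"; returns the picture (480x640x3 uint8, red, green, blue); there is no depth.
- cams.camera_params(name): a dict with "fx", "fy", "cx", "cy" (pixels), "k1" (the pictures are not rectified: a ray, as slopes to the right and down, at radius r is drawn at 1 + k1 r^2 times it, then the intrinsics apply), "rvec" (rotation vector, rad) and "tvec" (3), from world to camera coordinates, as OpenCV has them. Camera axes: x right, y down, z forward; pixel columns grow to the right and rows downward; lengths in mm; the calibration is good to about 2 mm. A picture is of the moment at which its call begins. camera_params takes no time and is no camera call.
- order.hand_in(): hands the job in; it is judged then, once.
Trained networks look in the newest picture that a camera, given by its name, has taken for a name from the list of things; names that differ only in an ending like _2 or _b are one class to them, and where a whole thing is asked for, a point or a joint stands for the part that bears it (a point fixed in the world has none). Each returns a list of dicts, best first, with "confidence" (0 to 1); they miss things now and then, are a little off and sometimes report something else, mostly with a low value. They report only what shows in the picture. A call takes as long as a camera call. They do not tell look-alikes from the thing itself.
- cams.boxes_of(camera, target): "position" ([row, column] in pixels, amid what is visible of it).
- cams.pinpoint(camera, target): "position" ([row, column] in pixels: a listed point, or the origin of a listed thing).
The state is a dict: "time_s": time; "joint_pos": joint angles; "joint_vel": joint speeds; "tau": joint torques, N m; "position": TCP position; "orientation": TCP orientation; "ft_force": force on the tool from outside, world axes, zero at the start; "moment": the same for the moment, N m; "finger_gap": finger opening in mm; "grip_force": force on a finger pad.
Only numpy, scipy, OpenCV 4.12 (cv2) and the standard library are available. Lean on these libraries where they do the work, as an engineer would, in place of code of your own. Each camera call takes 0.05 s, during which the arm holds its last target. There are 200 camera calls.

## Working session

There is one attempt and no reset: what is moved stays moved. The work goes in short steps, Python scripts to look and compute and a tool call to move; the robot and the scene stay as the last step left them, time stands still between calls to the robot, and variables do not carry over. Pictures are saved under pics/ and viewed, at most 10 in all, crops included, and the job is handed in when it is done.

Besides the shell and the picture viewer there is one more tool, called after "Call:" as name([rows], argument=value, ...), one row to a line, values as JSON. servo_tool: Moves the arm, as the interface text tells. Its arguments: {"type":"object","properties":{"targets":{"type":"array","items":{"type":"array"}},"grip":{"type":"number"},"grip_force":{"type":"number"}},"required":["targets"]}

```bash
ls; mkdir -p pics; cat > h.py <<'E'
import numpy as np, cv2
from rig import monitor, cams, order, arm
def ray(cam,rc):
    p=cams.camera_params(cam); u=(rc[1]-p["cx"])/p["fx"]; v=(rc[0]-p["cy"])/p["fy"]
    K=np.array([[p["fx"],0,p["cx"]],[0,p["fy"],p["cy"]],[0,0,1]])
    d=np.array([u,v]); x=d.copy()
    for _ in range(30): x=d/(1+p["k1"]*(x@x))
    R=cv2.Rodrigues(np.array(p["rvec"],float))[0]; t=np.array(p["tvec"],float)
    return -R.T@t, R.T@np.array([x[0],x[1],1])
def at(cam,rc,z):
    c,d=ray(cam,rc); return c+d*(z-c[2])/d[2]
def px(cam,X):
    p=cams.camera_params(cam); R=cv2.Rodrigues(np.array(p["rvec"],float))[0]
    q=R@np.array(X,float)+np.array(p["tvec"],float); s=q[:2]/q[2]; s=s*(1+p["k1"]*(s@s))
    return np.array([p["fy"]*s[1]+p["cy"],p["fx"]*s[0]+p["cx"]])
def save(cam,fn,crop=None,scale=1):
    im=cams.capture(cam)[:,:,::-1]
    if crop: r0,r1,c0,c1=crop; im=im[r0:r1,c0:c1]
    im=cv2.resize(np.ascontiguousarray(im),None,fx=scale,fy=scale,interpolation=cv2.INTER_CUBIC); cv2.imwrite("pics/"+fn,im)
E
python3 - <<'E'
from h import *
np.set_printoptions(precision=1,suppress=True)
save("top","top1.png"); save("scene","scene1.png")
for c in ("top","scene"):
    print(c,"cam at",ray(c,(240,320))[0])
    for n,z in [("knob",76),("nest",40),("pointer_tip",84),("stage",0),("module",40),("pad_round",72),("pad_square",72),("end_round",56),("end_square",56),("reject_box",0),("good_tray",0),("multimeter",0),("tape",0),("mug",0)]:
        for r in cams.pinpoint(c,n)[:3]: print(n,np.array(r["position"]),round(r["confidence"],2),at(c,r["position"],z)[:2])
s=monitor.observe(); print(s["time_s"],s["position"],s["orientation"],s["finger_gap"],arm.tcp_to_grasp)
E
```

```text
pics
top cam at [ 403.4   -1.1 1254.8]
knob [275.7 405.3] 0.68 [ 456.3 -213. ]
nest [240.1 395.1] 0.81 [ 550.2 -196.8]
pointer_tip [198.2 385.1] 0.88 [ 651.5 -168.9]
pointer_tip [227. 388.] 0.51 [ 578.2 -173.3]
stage [226.8 388.6] 0.6 [ 591.2 -187.3]
module [241.5 397.4] 0.75 [ 546.4 -202.6]
pad_round [243.3 387.2] 0.77 [ 538.7 -171.4]
pad_square [239.9 404.1] 0.78 [ 546.3 -214.4]
end_round [244.5 384.5] 0.52 [ 537.6 -166.7]
reject_box [268.1 143.9] 0.93 [493.9 469.1]
reject_box [332.8 201.5] 0.77 [321.3 312.3]
reject_box [280.1 202.3] 0.69 [459.3 310.5]
good_tray [225.7 236.6] 0.85 [602.9 219.1]
multimeter [161.9 290.5] 0.82 [775.4  72.5]
multimeter [243.1 383.8] 0.3 [ 547.6 -172.7]
tape [255.1 488.8] 0.95 [ 509.1 -454.9]
mug [211.7 164.5] 0.77 [645.7 415.8]
mug [226.  388.8] 0.17 [ 593.4 -187.9]
scene cam at [1007.9 -518.9  863. ]
knob [276.1 222.4] 0.96 [ 461.5 -212.3]
nest [301.3 254.3] 0.68 [ 544.4 -196. ]
pointer_tip [307.6 295.2] 0.88 [ 644.8 -166. ]
stage [322.5 271.4] 0.91 [ 593.2 -193.4]
module [299.7 257.3] 0.59 [ 546.3 -188.5]
pad_round [286.1 259. ] 0.61 [ 540.4 -174. ]
pad_square [301.8 250.5] 0.83 [ 557.3 -215. ]
pad_square [196.5 431.5] 0.43 [666.9 342.1]
pad_square [303.5 255.4] 0.37 [ 568.4 -210.8]
end_square [308.6 243.3] 0.53 [ 549.7 -231.3]
reject_box [166.4 397.5] 0.93 [481.5 468.6]
reject_box [200.2 299.1] 0.93 [359.9 145.7]
reject_box [168.6 322.2] 0.76 [314.  299.7]
good_tray [229.6 383.7] 0.59 [610.9 216.7]
multimeter [293.  404.9] 0.87 [772.6  80.2]
tape [377.7 154.6] 0.75 [ 508.5 -446.7]
mug [196.3 434.1] 0.63 [641.  426.4]
1.5 [ 140.4 -505.8  201.8] [-3.1 -0.   0.3] 85.16488825979863 18.700000000000003
```

View pics/top1.png

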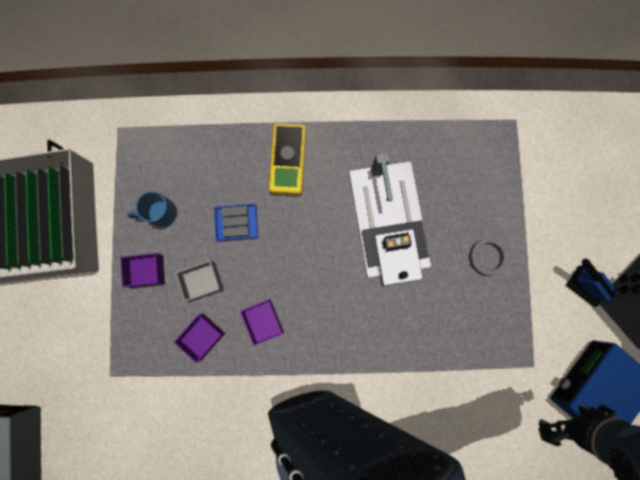

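View pics/scene1.png

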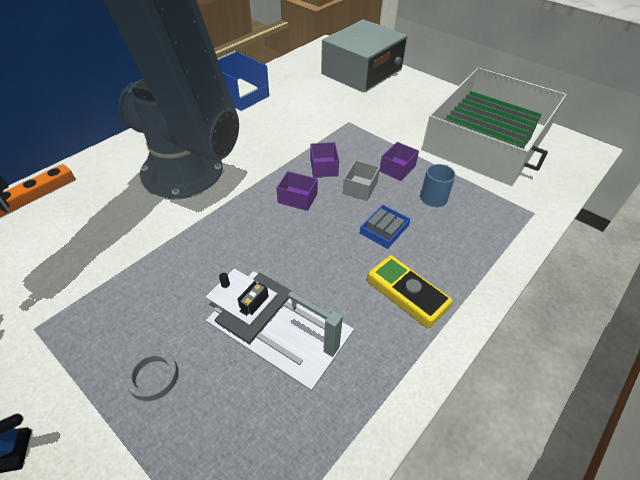

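Boxes in the top view: purple ones at (271,143), (337,200) and (322,263), and one bare grey one at (281,200). Only the grey one fits "plain steel", so I'll confirm it in an enlarged crop. The stage is around (225,390) and the knob at (275,404).

```bash
python3 - <<'E'
from h import *
a=cams.capture("top")[:,:,::-1]; b=cams.capture("scene")[:,:,::-1]
def cr(im,r0,r1,c0,c1,s): return cv2.resize(np.ascontiguousarray(im[r0:r1,c0:c1]),None,fx=s,fy=s,interpolation=cv2.INTER_CUBIC)
A=cr(a,145,295,340,440,4); B=cr(a,255,305,170,230,4)
L=np.zeros((600,640,3),np.uint8); L[:,:400]=A; L[:200,400:]=B
cv2.imwrite("pics/crop_top.png",L)
cv2.imwrite("pics/crop_scene.png",cr(b,255,395,195,365,4.6))
E
```

```text
(no output)
```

View pics/crop_top.png

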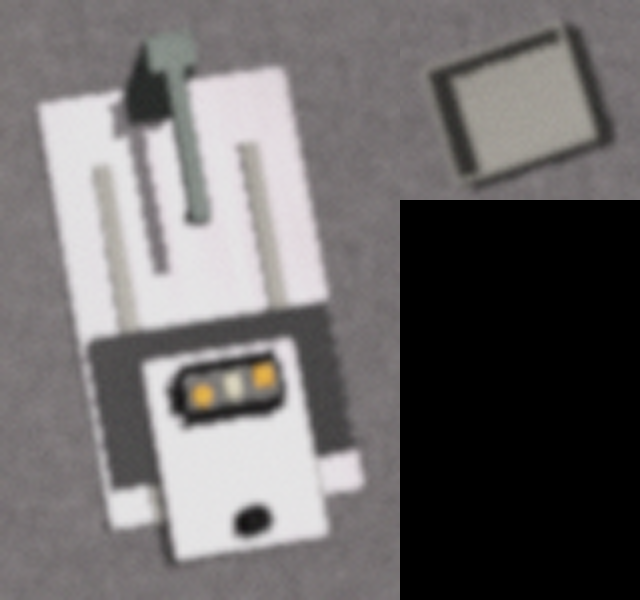

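View pics/crop_scene.png

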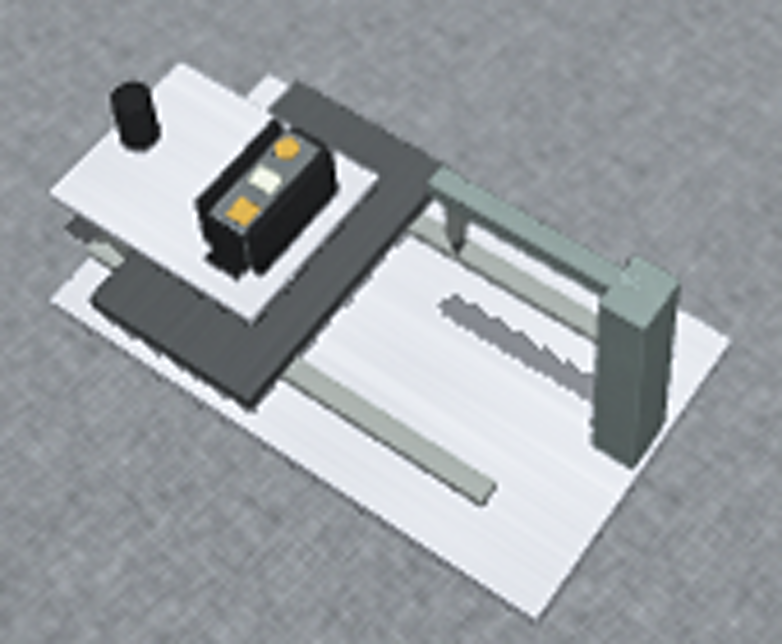

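The crop confirms the bare grey sheet-steel box at top (281,200), with no purple on it. It also shows the pointer-arm end at top (199.5,389), the round pad at (244,391), the square pad at (239,406) and the knob at (274.5,403). Next I'll fit these.

```bash
python3 - <<'E'
from h import *
from scipy.optimize import least_squares
np.set_printoptions(precision=1,suppress=True)
T=lambda c,r:("top",(145+(r+.5)/4-.5,340+(c+.5)/4-.5)); B=lambda c,r:("top",(255+(r+.5)/4-.5,170+(c-400+.5)/4-.5)); S=lambda c,r:("scene",(255+(r+.5)/4.6-.5,195+(c+.5)/4.6-.5))
# unknown: x,y,yaw, plate t, nest offset (nx,ny), tip offset (tx,ty)
def obs(p):
    x,y,w,t,nx,ny,tx,ty=p
    def W(a,b,z): return (x+np.cos(w)*a-np.sin(w)*b,y+np.sin(w)*a+np.cos(w)*b,z)
    return [(T(38,103),W(145,85,t)),(T(287,66),W(145,-85,t)),(T(112,530),W(-145,85,t)),(T(365,487),W(-145,-85,t)),
     (S(732,342),W(145,85,t)),(S(537,618),W(145,-85,t)),(S(50,300),W(-145,-85,t)),
     (T(203,396),W(nx-3,ny+20,72)),(T(263,376),W(nx+3,ny-20,72)),(S(288,147),W(nx-3,ny+20,72)),(S(243,210),W(nx+3,ny-20,72)),
     (T(253,517),W(nx-85,ny,76)),(S(128,89),W(nx-85,ny,76)),
     (S(457,255),W(tx,ty,84)),(T(197,219),W(tx-5,ty,138))]
def f(p): return np.concatenate([px(c[0],X)-c[1] for c,X in obs(p)])
s=least_squares(f,[592,-190,.17,10,-45,0,58,0],loss="soft_l1"); x,y,w,t,nx,ny,tx,ty=s.x
print(s.x,"yaw",w,np.degrees(w)); print(f(s.x).reshape(-1,2))
R=np.array([[np.cos(w),-np.sin(w)],[np.sin(w),np.cos(w)]]); o=np.array([x,y])
for n,v in dict(nest=(nx,ny),knob=(nx-85,ny),tip=(tx,ty),knob_at_round=(tx+3-85,ty-20),knob_at_square=(tx-3-85,ty+20)).items(): print(n,o+R@v)
# box
rim=[B(430,70),B(567,25),B(604,143),B(470,187)]
q=[at("top",r[1],59)[:2] for r in rim]; print("rim",np.array(q),np.mean(q,0)); 
for a,b in((0,1),(3,2),(3,0),(2,1)): d=q[a]-q[b]; print(np.linalg.norm(d),np.degrees(np.arctan2(d[1],d[0])))
for c,z in(("top",0),("scene",0)):
    for r in cams.boxes_of(c,"reject_box"): print(c,np.array(r["position"]),r["confidence"],at(c,r["position"],30)[:2])
s=monitor.observe(); print(s["time_s"],s["position"],np.round(s["orientation"],3),px("scene",(460,312,59)))
E
```

```text
[ 613.7 -189.     0.1   10.9  -70.5    1.4   33.2   14.1] yaw 0.13835171691315878 7.926969467512728
[[-0.1 -0.3]
 [-0.3 -0.7]
 [-0.2 -0.3]
 [ 0.1 -0.1]
 [-0.4  0.1]
 [ 1.1 -0.5]
 [-0.2 -0.7]
 [-0.1 -0.6]
 [ 0.1 -0.4]
 [-0.  -0.3]
 [-0.  -0. ]
 [ 0.6  0.8]
 [ 0.8  0.5]
 [-1.2 -0.3]
 [-1.1  0.4]]
nest [ 543.7 -197.3]
knob [ 459.5 -209.1]
tip [ 644.6 -170.4]
knob_at_round [ 566.1 -201.5]
knob_at_square [ 554.7 -162.8]
rim [[477.9 360.6]
 [504.8 273. ]
 [430.  249.2]
 [403.9 334.3]] [454.2 304.3]
91.65940390066956 107.06943257306058
88.97293099004096 107.10715825703834
78.60671907757305 -160.4446898679865
78.47749239274907 -162.40275621918087
top [267.2 141. ] 0.87 [494.2 465.7]
top [333.  200.9] 0.86 [322.8 306.3]
top [279.3 200.6] 0.79 [460.1 307.5]
top [324.4 261.1] 0.6 [342.3 151.6]
scene [179.9 361.9] 0.83 [458.7 311.1]
scene [190.4 299.7] 0.77 [355.5 153.7]
scene [161.6 322.2] 0.74 [315.8 296.6]
scene [159.9 398. ] 0.67 [482.7 461.7]
1.7 [ 140.4 -505.8  201.8] [-3.1  0.   0.3] [172.2 363.4]
```

Call:
servo_tool([
  [[1,0.92,0],-0.0423],
  [[1,0.92,0],-0.0423],
  [[1,0.92,0],-0.0423],
  [[1,0.92,0],-0.0423],
], grip=0.2, grip_force=30)

```text
time_s: 2.2
position: [240.9, -413.7, 202.0]
orientation: [3.141, 0.0, 0.14]
ft_force: [0.5, -0.7, 0.8]
finger_gap: 51.5
grip_force: 0.0
```

Call:
servo_tool([
  [[1,0.92,0],0],
  [[1,0.92,0],0],
  [[1,0.92,0],0],
  [[1,0.92,0],0],
])

```text
time_s: 2.7
position: [340.3, -322.5, 201.7]
orientation: [3.141, 0.0, 0.138]
ft_force: [-0.1, 0.4, -0.2]
finger_gap: 51.0
grip_force: 0.0
```

Call:
servo_tool([
  [[1,0.92,-0.5],0],
  [[1,0.92,-0.5],0],
  [[1,0.92,-0.5],0],
  [[1,0.92,-0.5],0],
  [[1,0.92,-0.5],0],
])

```text
time_s: 3.32
position: [439.7, -231.3, 152.2]
orientation: [3.141, -0.0, 0.136]
ft_force: [0.6, 0.7, 0.0]
finger_gap: 51.0
grip_force: 0.0
```

Call:
servo_tool([
  [[0.195,0.2,-0.4],0],
  [[0.195,0.2,-0.5],0],
  [[0.195,0.2,-0.75],0],
  [[0.195,0.2,-1],0],
  [[0.195,0.2,-1],0],
  [[0.195,0.2,-1],0],
])

```text
time_s: 4.08
position: [460.1, -210.8, 53.1]
orientation: [3.141, -0.001, 0.137]
ft_force: [-0.0, 0.1, 0.4]
finger_gap: 51.4
grip_force: 0.0
```

Call:
servo_tool([
  [[0,0,0],0],
  [[0,0,0],0],
  [[0,0,0],0],
  [[0,0,0],0],
  [[0,0,0],0],
  [[0,0,0],0],
  [[0,0,0],0],
], grip=-1, grip_force=35)

```text
time_s: 4.95
position: [459.9, -209.8, 51.7]
orientation: [-3.141, 0.0, 0.138]
ft_force: [0.3, -0.2, -0.4]
finger_gap: -0.0
grip_force: 0.0
```

```bash
python3 - <<'E'
from h import *
np.set_printoptions(precision=1,suppress=True)
a=cams.capture("top")[:,:,::-1]; b=cams.capture("scene")[:,:,::-1]
def cr(im,r0,r1,c0,c1,s): return cv2.resize(np.ascontiguousarray(im[r0:r1,c0:c1]),None,fx=s,fy=s,interpolation=cv2.INTER_CUBIC)
L=np.zeros((600,800,3),np.uint8); L[:400,:300]=cr(a,190,290,360,435,4); L[:440,300:800]=cr(b,240,350,190,315,4)
cv2.imwrite("pics/knob.png",L)
for r in cams.pinpoint("scene","knob"): print(r["position"],r["confidence"],at("scene",r["position"],76))
print(monitor.observe()["position"])
E
```

```text
[275.4, 224.0] 0.67 [ 462.6 -208.6   76. ]
[374.9, 152.9] 0.48 [ 545.4 -452.    76. ]
[ 459.9 -209.8   51.7]
```

View pics/knob.png

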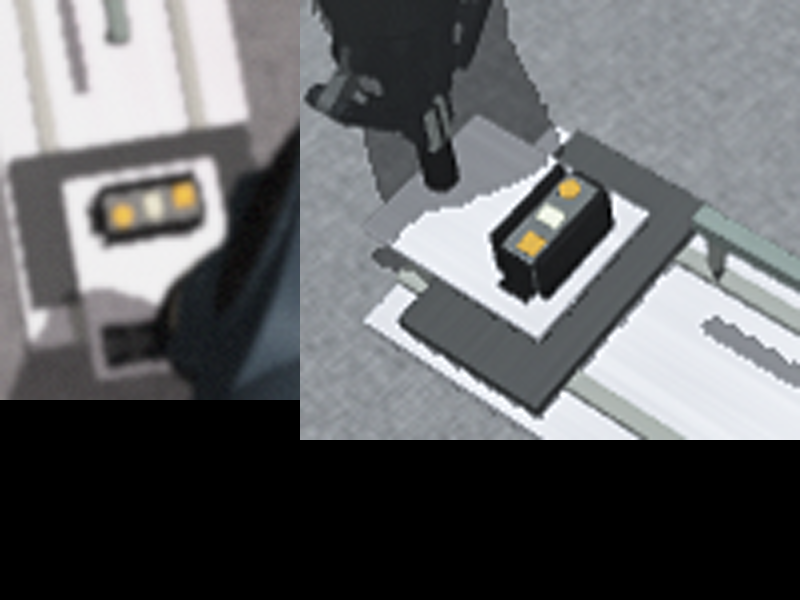

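```bash
python3 - <<'E'
from h import *
np.set_printoptions(precision=1,suppress=True)
for z in (40,52,76,95,120):
  p=px("scene",(460,-210,z)); q=px("top",(460,-210,z)); print(z,p,"crop xy",300+(p[1]-190)*4,(p[0]-240)*4," top",(q[1]-360)*4,(q[0]-190)*4)
s=monitor.observe(); print(s["finger_gap"],s["grip_force"],s["joint_pos"])
save("scene","s2.png",(225,315,195,275),7)
E
```

```text
40 [284.5 225.1] crop xy 440.2284410654794 178.17107099043005  top 166.42550339415243 339.8167795419447
52 [281.5 224.3] crop xy 437.2064839877073 165.87778940662906  top 169.62566489640858 338.85590195956524
76 [275.2 222.7] crop xy 430.99518117300613 140.61814814629065  top 176.2185450028578 336.8758886114015
95 [270.  221.5] crop xy 425.9127521612063 119.95717994499364  top 181.62846578560834 335.2507045878756
120 [263.  219.7] crop xy 418.99082308672496 91.82968244014842  top 189.01842685381644 333.0300526388414
-0.38734838004107053 0.0 [-0.4  0.3 -0.3  0.9  0.   2.6]
```

View pics/s2.png

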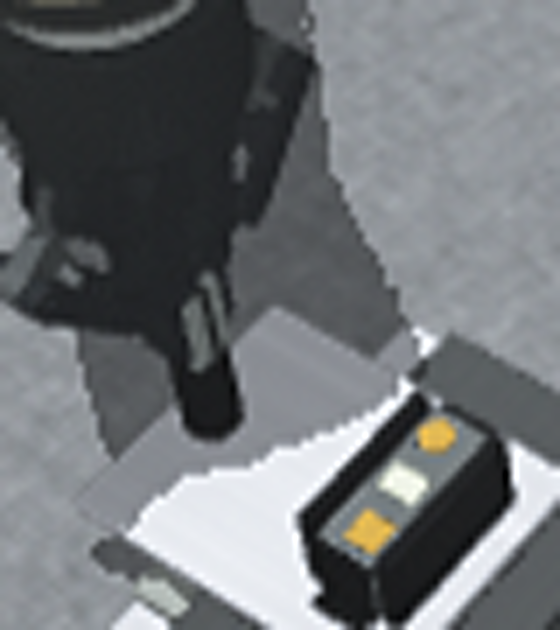

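The reported gap is 0 although the tool stands at the knob, and the picture leaves it unclear whether it is held. A small nudge along stage +x will tell.

Call:
servo_tool([
  [[0.1,0.014,0],0],
  [[0.2,0.028,0],0],
  [[0.2,0.028,0],0],
])

```text
time_s: 5.52
position: [481.1, -207.0, 51.7]
orientation: [3.141, -0.0, 0.139]
ft_force: [-1.0, 0.2, 0.3]
finger_gap: 0.1
grip_force: 0.0
```

```bash
python3 - <<'E'
from h import *
np.set_printoptions(precision=1,suppress=True)
for c in("scene","top"):
  cams.capture(c)
  for n,z in(("pad_round",72),("pad_square",72),("module",40),("knob",76)):
    for r in cams.pinpoint(c,n)[:1]: print(c,n,np.array(r["position"]),r["confidence"],at(c,r["position"],z)[:2])
save("scene","s3.png",(225,315,195,275),7)
s=monitor.observe(); print(s["position"],s["finger_gap"],s["grip_force"],s["ft_force"])
E
```

```text
scene pad_round [286.2 254.9] 0.68 [ 533.9 -180.3]
scene pad_square [302.3 250.5] 0.57 [ 558.3 -215.8]
scene module [304.6 254.4] 0.83 [ 551.1 -201.9]
scene knob [276.3 221.1] 0.76 [ 459.8 -214.6]
top pad_round [243.7 387.1] 0.64 [ 537.7 -171.1]
top pad_square [238.9 405.2] 0.58 [ 548.8 -217.3]
top module [241.  395.4] 0.83 [ 547.8 -197.5]
[ 479.8 -207.    51.8] -0.3476030126770554 0.0 [ 0.5  0.5 -0. ]
```

View pics/s3.png

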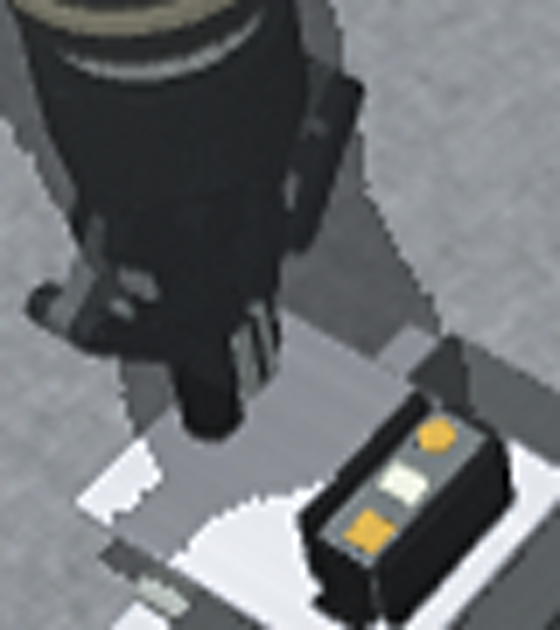

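```bash
python3 - <<'E'
from h import *
np.set_printoptions(precision=1,suppress=True)
cr=lambda p:((p[1]-195)*7,(p[0]-225)*7)
for X in [(480,-207,52),(480,-207,64),(480,-207,76),(480,-207,100),(460,-210,52),(460,-210,76),(471,-212,76),(447,-212,40),(459,-210,40)]: print(X,np.array(cr(px("scene",X))))
for z in(52,64,76): print(z,at("scene",(280.7,231.4),z),at("scene",(277,224.5),z))
print(arm.__dict__ if hasattr(arm,'__dict__') else dir(arm)); print([a for a in dir(arm) if a[0]!='_'])
s=monitor.observe(); print(np.array(s["joint_pos"]),s["time_s"])
E
```

```text
(480, -207, 52) [252.2 423.1]
(480, -207, 64) [247.2 401.3]
(480, -207, 76) [242.1 379.1]
(480, -207, 100) [231.6 333.4]
(460, -210, 52) [205.1 395.3]
(460, -210, 76) [194.2 351.1]
(471, -212, 76) [211.7 373.2]
(447, -212, 40) [180.3 399.1]
(459, -210, 40) [208.4 415.2]
52 [ 470.4 -197.6   52. ] [ 450.4 -201.3   52. ]
64 [ 478.3 -202.3   64. ] [ 458.7 -206.    64. ]
76 [ 486.3 -207.1   76. ] [ 466.9 -210.7   76. ]
{}
['PlanningError', 'tcp_to_grasp']
[-0.4  0.3 -0.3  1.   0.   2.6] 6.075
```

The nudge moved nothing: the shut fingertips passed over the knob, and their near corner in the picture fits a tip height of about 76 mm rather than 52. I'll probe the carrier plate (z=40) gently to learn the true fingertip height.

Call:
servo_tool([
  [[0,0,-0.05],0],
  [[0,0,-0.1],0],
  [[0,0,-0.1],0],
])

```text
time_s: 6.45
position: [480.4, -207.0, 41.4]
orientation: [-3.141, -0.001, 0.138]
ft_force: [3.5, -0.2, -2.1]
finger_gap: -0.2
grip_force: 1.7
```

Call:
servo_tool([
  [[0,0,-0.01],0],
  [[0,0,-0.02],0],
  [[0,0,-0.02],0],
])

```text
time_s: 6.82
position: [480.4, -207.1, 40.0]
orientation: [3.141, -0.001, 0.138]
ft_force: [4.0, 0.1, 2.2]
finger_gap: -0.1
grip_force: 2.1
```

Call:
servo_tool([
  [[0,0,-0.01],0],
  [[0,0,-0.015],0],
  [[0,0,-0.015],0],
])

```text
time_s: 7.2
position: [480.4, -207.1, 38.5]
orientation: [3.141, -0.001, 0.138]
ft_force: [5.4, 1.1, 4.0]
finger_gap: -0.0
grip_force: 2.7
```

The shut tips now rub the side of the knob, so the real tips sit about 25–34 mm above the reported TCP. I'll clear the knob and probe for the plate.

Call:
servo_tool([
  [[0.05,0.007,0],0],
  [[0.05,0.007,-0.08],0],
  [[0.05,0.007,-0.16],0],
  [[0.05,0.007,-0.16],0],
])

```text
time_s: 7.7
position: [483.7, -205.9, 21.1]
orientation: [-3.14, 0.002, 0.138]
ft_force: [-0.8, -0.1, -1.0]
finger_gap: 0.1
grip_force: 0.0
```

Call:
servo_tool([
  [[0,0,-0.03],0],
  [[0,0,-0.03],0],
])

```text
time_s: 7.95
position: [484.8, -206.3, 19.1]
orientation: [-3.141, 0.0, 0.138]
ft_force: [-0.3, 0.2, 0.5]
finger_gap: 0.1
grip_force: 0.0
```

Call:
servo_tool([
  [[0,0,-0.03],0],
  [[0,0,-0.03],0],
])

```text
time_s: 8.2
position: [484.8, -206.3, 16.1]
orientation: [-3.141, 0.0, 0.138]
ft_force: [-0.3, -0.1, 0.2]
finger_gap: 0.5
grip_force: 0.0
```

Call:
servo_tool([
  [[0,0,-0.02],0],
  [[0,0,-0.02],0],
])

```text
time_s: 8.45
position: [484.8, -206.3, 14.2]
orientation: [-3.141, 0.0, 0.138]
ft_force: [-0.1, 0.2, -0.5]
finger_gap: 0.1
grip_force: 0.0
```

Call:
servo_tool([
  [[0,0,-0.02],0],
  [[0,0,-0.02],0],
])

```text
time_s: 8.7
position: [484.8, -206.3, 12.1]
orientation: [-3.141, 0.0, 0.138]
ft_force: [0.6, 0.1, 0.4]
finger_gap: 0.0
grip_force: 0.0
```

Call:
servo_tool([
  [[0,0,-0.02],0],
  [[0,0,-0.02],0],
])

```text
time_s: 8.95
position: [485.3, -206.4, 10.5]
orientation: [3.141, -0.001, 0.138]
ft_force: [-0.7, 1.1, 3.4]
finger_gap: 0.1
grip_force: 1.7
```

The plate is felt at reported z≈10.8, so the true tips are 29 mm above the reported TCP. I'll regrasp the knob with that offset.

Call:
servo_tool([
  [[0,0,0.2],0],
  [[0,0,0.5],0],
  [[-0.25,-0.04,0.5],0],
  [[-0.25,-0.04,0.5],0],
  [[-0.25,-0.04,0.3],0],
  [[-0.25,-0.04,0.06],0],
  [[-0.25,-0.04,0.06],0],
], grip=0.1)

```text
time_s: 9.82
position: [459.1, -209.6, 14.7]
orientation: [-3.14, 0.003, 0.138]
ft_force: [-0.6, -0.2, 0.0]
finger_gap: 47.2
grip_force: 0.0
```

Call:
servo_tool([
  [[0,0,0],0],
  [[0,0,0],0],
  [[0,0,0],0],
  [[0,0,0],0],
  [[0,0,0],0],
  [[0,0,0],0],
], grip=-1, grip_force=35)

```text
time_s: 10.58
position: [460.7, -210.6, 17.0]
orientation: [3.141, -0.002, 0.138]
ft_force: [0.1, 1.4, 6.9]
finger_gap: 18.8
grip_force: 34.4
```

Call:
servo_tool([
  [[0,0,0.03],0],
  [[0.1,0.01,0.03],0],
  [[0.3,0.02,0.03],0],
  [[0.5,0.035,0.03],0],
  [[0.7,0.05,0.03],0],
  [[0.9,0.063,0.03],0],
  [[1,0.07,0.03],0],
  [[1,0.07,0.03],0],
])

```text
time_s: 11.58
position: [559.1, -202.7, 17.5]
orientation: [-3.14, 0.003, 0.138]
ft_force: [1.3, 0.1, -25.3]
finger_gap: 18.7
grip_force: 38.2
```

Call:
servo_tool([
  [[0.067,0.005,0],0],
  [[0.067,0.005,0],0],
  [[0.067,0.005,0],0],
])

```text
time_s: 11.95
position: [564.8, -202.3, 17.6]
orientation: [-3.14, 0.003, 0.138]
ft_force: [1.6, 1.1, -30.1]
finger_gap: 18.6
grip_force: 37.7
```

```bash
python3 - <<'E'
from h import *
np.set_printoptions(precision=1,suppress=True)
a=cams.capture("top")[:,:,::-1]; b=cams.capture("scene")[:,:,::-1]
for c in("scene","top"):
  for n,z in(("pad_round",72),("pad_square",72),("pointer_tip",84),("module",40)):
    for r in cams.pinpoint(c,n)[:2]: print(c,n,np.array(r["position"]),r["confidence"],at(c,r["position"],z)[:2])
def cr(im,r0,r1,c0,c1,s): return cv2.resize(np.ascontiguousarray(im[r0:r1,c0:c1]),None,fx=s,fy=s,interpolation=cv2.INTER_CUBIC)
L=np.zeros((600,800,3),np.uint8); L[:600,:400]=cr(a,175,235,370,410,10); L[:480,400:800]=cr(b,285,333,270,310,10)
cv2.imwrite("pics/under1.png",L); s=monitor.observe(); print(s["position"],s["time_s"])
E
```

```text
scene pad_square [325.2 287.9] 0.66 [ 657.8 -202. ]
scene pointer_tip [309.1 295.3] 0.78 [ 647.5 -168.6]
scene module [327.9 287.7] 0.6 [ 647.9 -194.2]
scene module [228.4 384.2] 0.48 [627.7 187. ]
top pad_round [202.6 384.6] 0.65 [ 642.7 -168.9]
top pad_round [226.1 390.5] 0.3 [ 582.1 -181.5]
top pad_square [199.9 401.7] 0.57 [ 648.9 -212.8]
top pointer_tip [201.  384.2] 0.68 [ 644.4 -166.4]
top module [205.7 394.3] 0.57 [ 640.5 -198.5]
[ 564.8 -202.3   17.6] 12.45
```

View pics/under1.png

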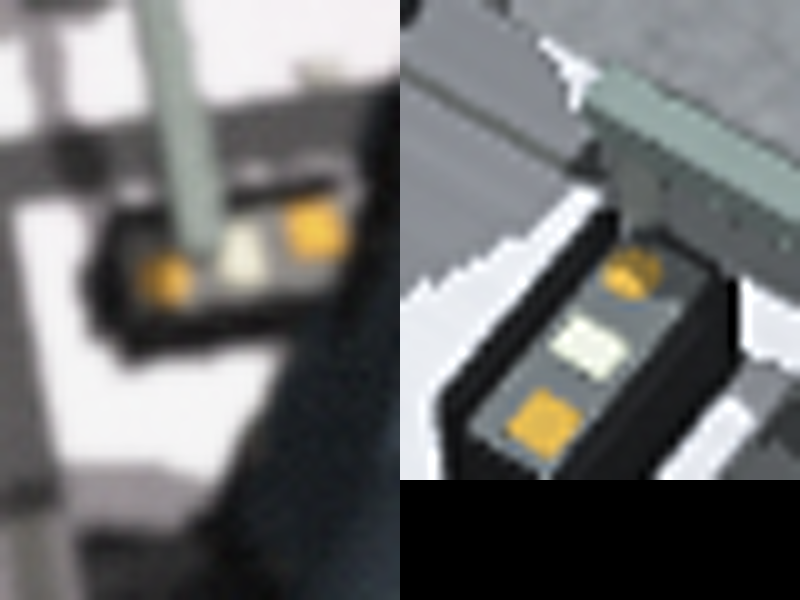

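The pad is near the pointer but not quite under it. I'll relieve the vertical pull and measure numerically: brass centroids in both views, and the pointer tip in the first clean picture.

Call:
servo_tool([
  [[0,0,-0.02],0],
  [[0,0,-0.025],0],
])

```text
time_s: 12.7
position: [566.6, -203.0, 17.3]
orientation: [3.141, -0.001, 0.138]
ft_force: [-1.4, 0.5, -11.1]
finger_gap: 18.6
grip_force: 39.5
```

```bash
cat >> h.py <<'E'
def brass(cam,box):
    im=cams.capture(cam).astype(float); r0,r1,c0,c1=box; s=im[r0:r1,c0:c1]
    w=np.clip(s[...,0]-s[...,2]-50,0,None).astype(np.float32); m=(w>25).astype(np.uint8)
    n,lab,st,_=cv2.connectedComponentsWithStats(m,connectivity=8); out=[]
    for i in range(1,n):
        if st[i,4]>=6:
            ww=w*(lab==i); rr,cc=np.mgrid[r0:r1,c0:c1]; out.append((np.array([(ww*rr).sum(),(ww*cc).sum()])/ww.sum(),st[i,4]))
    return out
E
python3 - <<'E'
from h import *
np.set_printoptions(precision=2,suppress=True,linewidth=200)
for c,b in(("scene",(280,345,265,320)),("top",(180,235,365,412))):
  for p,n in brass(c,b): print(c,p,n,at(c,p,72)[:2])
g=cv2.cvtColor(cv2.imread("pics/scene1.png"),cv2.COLOR_BGR2GRAY); print(g[292:314,286:302])
g=cv2.cvtColor(cv2.imread("pics/top1.png"),cv2.COLOR_BGR2GRAY); print(g[190:206,380:398])
print(monitor.observe()["position"],monitor.observe()["ft_force"])
E
```

```text
scene [312.76 292.66] 16 [ 644.13 -173.55]
scene [327.56 284.27] 27 [ 656.1  -211.02]
top [196.84 401.26] 28 [ 656.81 -212.09]
top [202.15 386.85] 11 [ 643.74 -174.7 ]
[[ 96  94  92 106 158 159 163 142 135 146 146 147 151 153 151 145]
 [ 95  93 102 156 160 158 159 159 162 137 146 154 154 147 145 147]
 [ 94  92 135 161 161 160 159 160 160 159 130 145 150 142 142 146]
 [ 94  91 102 141 154 163 162 159 159 159 161 166 149 139 146 143]
 [ 94  88  93  89 113 147 157 161 161 160 160 160 159 161 144 137]
 [ 92  69  73  92  90  89 126 150 161 163 161 161 161 160 159 160]
 [ 79  56  74 143 109  89  90  92 137 149 162 162 161 161 159 159]
 [ 51  74 161 240 190 112  85  91  90  87 142 155 163 162 159 158]
 [ 53 134 240 237 240 171  94  90  90  92  90 113 146 158 161 160]
 [107 207 234 234 238 175  99  96  92  89  90  90  88 128 152 160]
 [178 177 188 217 235 210 109  97  99  91  87  91  88  90  93 136]
 [181 177 175 174 190 186 108  98  99  93 108 155 120  95  88  87]
 [179 178 177 176 178 148 101  97  99  90 154 240 217 159 119  92]
 [168 175 178 178 179 156 102  98  97  88 159 235 235 237 216
[... 1092 characters left out ...]
0 168 117 122 138 138 146 173 207 225 223 227 228]
 [199 220 226 227 224 202 147 100 112 133 137 142 172 205 222 226 228 228]
 [199 219 225 227 222 198 136  94 106 123 128 136 169 207 222 226 227 227]
 [190 214 225 225 224 206 163 124 119 123 132 150 181 213 223 225 225 228]
 [168 205 222 226 226 219 199 180 170 169 172 188 207 220 224 224 226 228]
 [158 200 221 224 226 226 221 216 211 211 210 216 222 223 225 223 224 227]
 [157 202 219 225 228 227 227 226 226 224 224 223 222 223 224 224 226 228]
 [153 197 219 224 227 228 228 227 228 226 224 224 224 225 223 224 224 227]
 [146 189 215 226 227 228 228 227 229 226 226 223 226 225 223 225 225 228]]
[ 566.76 -203.     17.34] [ -0.98   1.62 -11.86]
```

```bash
python3 - <<'E'
from h import *
np.set_printoptions(precision=2,suppress=True,linewidth=200)
for rc in((310,294.1),(309.5,294.2),(310.3,294)): print(at("scene",rc,84))
for rc in((190,387.9),(197,388.9)):
  for z in(126,138): print(z,at("top",rc,z))
u=np.array([.9904,.1379])
for z in(126,138):print("arm end",at("top",(200.6,389.3),z))
E
```

```text
[ 647.18 -171.87   84.  ]
[ 646.49 -170.84   84.  ]
[ 647.54 -172.55   84.  ]
126 [ 662.8  -170.57  126.  ]
138 [ 660.05 -168.77  138.  ]
126 [ 645.4  -172.29  126.  ]
138 [ 642.83 -170.47  138.  ]
arm end [ 636.48 -172.89  126.  ]
arm end [ 634.   -171.07  138.  ]
```

Call:
servo_tool([
  [[0.02,0.012,0],0],
  [[0.02,0.012,0],0],
  [[0.02,0.012,0],0],
  [[0.02,0.012,0],0],
  [[0.02,0.012,0],0],
  [[0.02,0.012,0],0],
  [[0.02,0.012,0],0],
  [[0.02,0.012,0],0],
  [[0.02,0.012,0],0],
  [[0.02,0.012,0],0],
])

```text
time_s: 14.05
position: [569.0, -201.7, 17.2]
orientation: [3.141, -0.001, 0.138]
ft_force: [1.9, -0.9, -0.1]
finger_gap: 18.4
grip_force: 40.6
```

```bash
python3 - <<'E'
from h import *
np.set_printoptions(precision=2,suppress=True,linewidth=200)
for c,b in(("scene",(280,345,265,320)),("top",(180,235,365,412))):
  for p,n in brass(c,b): print(c,p,n,at(c,p,72)[:2])
E
```

```text
scene [313.12 293.95] 18 [ 646.78 -172.37]
scene [327.81 285.56] 30 [ 658.48 -209.66]
top [196.08 400.77] 26 [ 658.81 -210.92]
top [201.52 386.13] 6 [ 645.41 -172.94]
```

The round contact is now within about 1 mm of the pointer and has dwelt over a second. Next, the square one.

Call:
servo_tool([
  [[-0.02,0.07,0],0],
  [[-0.05,0.18,0],0],
  [[-0.09,0.3,0],0],
  [[-0.115,0.388,0],0],
  [[-0.115,0.388,0],0],
  [[-0.115,0.388,0],0],
  [[-0.115,0.388,0],0],
  [[-0.115,0.388,0],0],
])

```text
time_s: 15.15
position: [556.7, -162.0, 17.1]
orientation: [-3.141, 0.0, 0.138]
ft_force: [-1.2, 2.3, 7.7]
finger_gap: 18.3
grip_force: 41.4
```

```bash
python3 - <<'E'
from h import *
np.set_printoptions(precision=2,suppress=True,linewidth=200)
for c,b in(("scene",(280,345,265,330)),("top",(180,235,355,412))):
  for p,n in brass(c,b): print(c,p,n,at(c,p,72)[:2])
E
```

```text
scene [313.02 293.69] 19 [ 646.21 -172.55]
top [205.96 370.19] 20 [ 634.74 -131.98]
```

Call:
servo_tool([
  [[0,0,0],0],
  [[0,0,0],0],
  [[0,0,0],0],
  [[0,0,0],0],
  [[0,0,0],0],
  [[0,0,0],0],
  [[-0.1,-0.05,0],0],
  [[-0.3,-0.15,0],0],
  [[-0.5,-0.25,0],0],
  [[-0.7,-0.35,0],0],
  [[-0.85,-0.43,0],0],
  [[-0.95,-0.475,0],0],
  [[-0.985,-0.487,0],0],
  [[-0.985,-0.487,0],0],
  [[-0.985,-0.487,0],0],
])

```text
time_s: 17.12
position: [460.6, -211.4, 17.1]
orientation: [3.141, -0.004, 0.139]
ft_force: [7.7, 0.8, -0.6]
finger_gap: 18.8
grip_force: 40.6
```

```bash
python3 - <<'E'
from h import *
np.set_printoptions(precision=2,suppress=True,linewidth=200)
for c,b in(("scene",(270,330,240,320)),("top",(210,260,365,415))):
  for p,n in brass(c,b): print(c,p,n,at(c,p,72)[:2])
E
```

```text
scene [287.4  256.08] 17 [ 538.2 -180.8]
scene [301.22 246.62] 25 [ 550.01 -219.59]
top [238.29 406.37] 27 [ 550.3  -220.34]
top [243.46 391.23] 22 [ 538.03 -181.58]
```

Call:
servo_tool([
  [[0.02,0,0],0],
  [[0.02,0,0],0],
  [[0.02,0,0],0],
  [[0.02,0,0.05],0],
  [[0.02,0,0.4],0],
  [[0.02,0,0.8],0],
  [[0.02,0,0.8],0],
], grip=0.1)

```text
time_s: 18.1
position: [462.4, -212.4, 99.9]
orientation: [3.139, -0.004, 0.138]
ft_force: [-0.8, 0.1, 0.2]
finger_gap: 46.9
grip_force: 0.0
```

```bash
python3 - <<'E'
from h import *
np.set_printoptions(precision=2,suppress=True,linewidth=200)
for c,b in(("scene",(270,330,240,320)),("top",(210,260,365,415))):
  for p,n in brass(c,b): print(c,p,n,at(c,p,72)[:2])
print(monitor.observe()["position"])
E
```

```text
scene [287.41 256.07] 17 [ 538.21 -180.81]
scene [301.24 246.68] 25 [ 550.14 -219.55]
top [238.29 406.36] 27 [ 550.31 -220.34]
top [243.47 391.23] 22 [ 538.02 -181.57]
[ 460.65 -211.59   97.03]
```

Call:
servo_tool([
  [[0.4,0.05,0],0],
  [[0.836,0.11,0],0],
  [[0.836,0.11,0],0],
  [[0.836,0.11,0],0],
  [[0.836,0.11,-0.3],0],
  [[0.836,0.11,-0.5],0],
  [[0.836,0.11,-0.64],0],
  [[0.836,0.11,-0.64],0],
], grip=1)

```text
time_s: 19.2
position: [542.9, -200.4, 32.0]
orientation: [-3.141, 0.002, 0.137]
ft_force: [0.4, 0.7, 0.5]
finger_gap: 85.3
grip_force: 0.0
```

Call:
servo_tool([
  [[0,0,0],0],
  [[0,0,0],0],
  [[0,0,0],0],
  [[0,0,0],0],
  [[0,0,0],0],
], grip=-1, grip_force=35)

```text
time_s: 19.82
position: [545.1, -200.8, 34.2]
orientation: [3.141, -0.002, 0.138]
ft_force: [-0.7, 0.2, 5.6]
finger_gap: 64.1
grip_force: 37.8
```

Call:
servo_tool([
  [[0,0,0.05],0],
  [[0,0,0.15],0],
  [[0,0,0.35],0],
  [[0,0,0.6],0],
  [[0,0,0.8],0],
  [[0,0,0.8],0],
])

```text
time_s: 20.58
position: [545.3, -200.9, 114.6]
orientation: [3.14, -0.003, 0.138]
ft_force: [0.1, -0.1, -2.2]
finger_gap: 64.0
grip_force: 38.9
```

Call:
servo_tool([
  [[-0.15,0.4,0],0.02],
  [[-0.28,0.87,0],0.054],
  [[-0.28,0.87,0],0.054],
])

```text
time_s: 20.95
position: [514.5, -111.0, 112.1]
orientation: [-3.14, 0.002, 0.312]
ft_force: [-0.1, -0.3, -1.6]
finger_gap: 63.7
grip_force: 39.1
```

Call:
servo_tool([
  [[-0.15,0.45,0],0],
  [[-0.28,0.87,0],0],
  [[-0.28,0.87,0],0],
])

```text
time_s: 21.32
position: [487.3, -24.9, 112.3]
orientation: [-3.141, 0.001, 0.31]
ft_force: [1.0, 0.3, -1.0]
finger_gap: 63.9
grip_force: 39.2
```

Call:
servo_tool([
  [[-0.15,0.45,0],0],
  [[-0.28,0.87,-0.1],0],
  [[-0.28,0.87,-0.4],0],
  [[-0.28,0.87,-0.7],0],
  [[-0.28,0.87,-0.7],0],
])

```text
time_s: 21.95
position: [459.0, 59.5, 41.0]
orientation: [-3.141, 0.004, 0.307]
ft_force: [-0.2, -0.5, -0.3]
finger_gap: 63.9
grip_force: 39.5
```

```bash
python3 - <<'E'
from h import *
np.set_printoptions(precision=2,suppress=True,linewidth=200)
s=monitor.observe(); print(s["position"],s["orientation"],s["finger_gap"],s["ft_force"],s["time_s"])
for c in("scene","top"):
  p=px(c,(460,60,80)); r,q=int(p[0]),int(p[1])
  for p,n in brass(c,(r-25,r+25,q-30,q+30)): print(c,p,n,at(c,p,76)[:2])
E
```

```text
[458.96  59.52  40.98] [-3.14  0.    0.31] 63.92694649656068 [-0.17 -0.5  -0.3 ] 21.95
```

Call:
servo_tool([
  [[0,0,-0.2],0],
  [[0,0,-0.35],0],
  [[0,0,-0.44],0],
  [[0,0,-0.47],0],
  [[0,0,-0.47],0],
  [[0,0,-0.47],0],
])

```text
time_s: 22.8
position: [460.7, 60.5, -3.7]
orientation: [3.142, -0.001, 0.308]
ft_force: [0.5, 0.2, -1.8]
finger_gap: 64.0
grip_force: 39.5
```

Call:
servo_tool([
  [[0,0,-0.01],0],
  [[0,0,-0.02],0],
  [[0,0,-0.02],0],
])

```text
time_s: 23.18
position: [460.5, 60.5, -5.7]
orientation: [3.142, -0.001, 0.308]
ft_force: [-1.4, 0.2, 6.0]
finger_gap: 64.0
grip_force: 40.6
```

Call:
servo_tool([
  [[0,0,-0.01],0],
  [[0,0,-0.01],0],
])

```text
time_s: 23.42
position: [460.6, 60.6, -5.9]
orientation: [3.141, -0.001, 0.308]
ft_force: [-4.6, -1.0, 18.8]
finger_gap: 63.9
grip_force: 42.7
```

The module stands on the bench. I'll ease off, release, rise and look.

Call:
servo_tool([
  [[0,0,0.012],0],
  [[0,0,0.012],0],
])

```text
time_s: 23.68
position: [460.5, 60.5, -5.7]
orientation: [3.142, -0.001, 0.308]
ft_force: [-1.2, -0.2, 6.3]
finger_gap: 64.2
grip_force: 40.7
```

Call:
servo_tool([
  [[0,0,0],0],
  [[0,0,0],0],
  [[0,0,0],0],
  [[0,0,0],0],
  [[0,0,0.2],0],
  [[0,0,0.6],0],
  [[0,0,1],0],
  [[0,0,1],0],
], grip=1)

```text
time_s: 24.68
position: [462.3, 60.8, 96.6]
orientation: [3.141, -0.005, 0.308]
ft_force: [0.4, 0.4, -0.3]
finger_gap: 85.3
grip_force: 0.0
```

Call:
servo_tool([
  [[-0.2,-0.3,0.1],0.1],
  [[-0.5,-1,0.3],0.2],
  [[-0.5,-1,0.3],0.3],
  [[-0.5,-1,0.3],0.4],
  [[-0.5,-1,0.3],0.5],
  [[-0.5,-1,0.3],0.5],
  [[-0.5,-1,0.3],0.5],
  [[-0.5,-1,0.3],0.5],
  [[-0.5,-1,0.3],0.5],
  [[-0.5,-1,0.3],0.5],
], grip=0)

```text
time_s: 25.92
position: [409.8, -39.5, 123.2]
orientation: [-3.14, -0.0, 1.878]
ft_force: [-0.1, -0.8, 0.4]
finger_gap: 43.0
grip_force: 0.0
```

```bash
python3 - <<'E'
from h import *
np.set_printoptions(precision=2,suppress=True,linewidth=200)
s=monitor.observe(); print(s["position"],s["orientation"],s["finger_gap"],s["time_s"],s["joint_pos"])
for c in("scene","top"):
  p=px(c,(460,60,32)); r,q=int(p[0]),int(p[1])
  for p,n in brass(c,(r-20,r+20,q-25,q+25)): print(c,p,n,at(c,p,32)[:2])
a=cams.capture("top")[:,:,::-1]; b=cams.capture("scene")[:,:,::-1]
def cr(im,r0,r1,c0,c1,s): return cv2.resize(np.ascontiguousarray(im[r0:r1,c0:c1]),None,fx=s,fy=s,interpolation=cv2.INTER_CUBIC)
L=np.zeros((600,800,3),np.uint8); L[:300,:800]=cr(a,245,305,160,320,5); L[300:600,:800]=cr(b,145,220,265,465,4)
cv2.imwrite("pics/bench.png",L)
E
```

```text
[409.78 -39.49 123.23] [-3.14 -0.    1.88] 42.96155219997906 25.925 [-0.1   0.09 -0.41  1.08 -0.    1.17]
scene [220.04 306.1 ] 11 [451.08  77.26]
scene [230.56 301.83] 14 [469.    41.38]
top [273.68 303.41] 21 [469.31  41.33]
top [281.02 289.45] 16 [451.22  77.47]
```

View pics/bench.png

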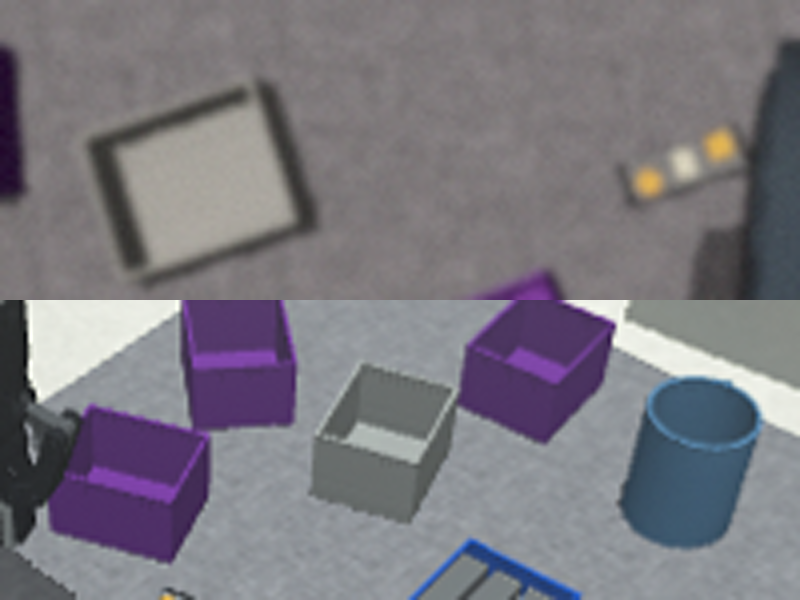

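The module stands upright near (460,59), and the steel box's rim and base corners show clearly in both views. I'll fit the box pose from them.

```bash
python3 - <<'E'
from h import *
from scipy.optimize import least_squares
np.set_printoptions(precision=2,suppress=True,linewidth=200)
T=lambda c,r:("top",(245+(r+.5)/5-.5,160+(c+.5)/5-.5)); S=lambda c,r:("scene",(145+(r-300+.5)/4-.5,265+(c+.5)/4-.5))
O=[(T(88,143),(39,47,59)),(T(262,80),(39,-47,59)),(T(135,282),(-39,47,59)),(T(317,228),(-39,-47,0)),
(S(420,463),(39,-47,59)),(S(315,438),(-39,-47,59)),(S(367,365),(-39,47,59)),(S(458,392),(39,47,59)),(S(410,521),(39,-47,0)),(S(311,495),(-39,-47,0))]
def f(p):
    x,y,w=p; c,s=np.cos(w),np.sin(w)
    return np.concatenate([px(k[0],(x+c*X[0]-s*X[1],y+s*X[0]+c*X[1],X[2]))-k[1] for k,X in O])
r=least_squares(f,[457,308,.307],loss="soft_l1"); print(r.x,np.degrees(r.x[2])); print(f(r.x).reshape(-1,2))
print(monitor.observe()["position"],monitor.observe()["orientation"])
E
```

```text
[456.29 307.21   0.31] 18.039361455507443
[[-1.4  -1.39]
 [-0.93 -1.26]
 [ 0.09 -1.65]
 [-0.82  1.82]
 [ 0.6  -0.89]
 [-0.69 -0.56]
 [-1.12 -2.  ]
 [-0.98  0.19]
 [ 1.55 -0.48]
 [ 0.52 -0.71]]
[410.08 -39.51 123.73] [-3.14 -0.    1.88]
```

Call:
servo_tool([
  [[0.25,0.5,0],0.003],
  [[0.5,0.99,0],0.003],
  [[0.5,0.99,-0.1],0.003],
  [[0.5,0.99,-0.5],0.003],
  [[0.5,0.99,-0.6],0.003],
  [[0.5,0.99,-0.6],0.003],
])

```text
time_s: 26.88
position: [459.6, 59.0, 63.8]
orientation: [-3.14, -0.0, 1.887]
ft_force: [0.7, 0.5, -0.3]
finger_gap: 42.7
grip_force: 0.0
```

Call:
servo_tool([
  [[0,0,-0.3],0],
  [[0,0,-0.6],0],
  [[0,0,-0.75],0],
  [[0,0,-0.8],0],
  [[0,0,-0.8],0],
  [[0,0,-0.8],0],
])

```text
time_s: 27.62
position: [461.0, 59.5, -15.1]
orientation: [3.14, 0.0, 1.888]
ft_force: [1.1, -0.5, -0.1]
finger_gap: 42.8
grip_force: 0.0
```

Call:
servo_tool([
  [[0,0,0],0],
  [[0,0,0],0],
  [[0,0,0],0],
  [[0,0,0],0],
  [[0,0,0],0],
], grip=-1, grip_force=35)

```text
time_s: 28.25
position: [460.7, 59.5, -15.3]
orientation: [3.141, 0.0, 1.888]
ft_force: [-0.3, -1.2, 6.1]
finger_gap: 20.7
grip_force: 34.5
```

Call:
servo_tool([
  [[0,0,0.1],0],
  [[0,0,0.4],0],
  [[0,0,0.8],0],
  [[0,0,1],0],
  [[0,0,1],0],
  [[0,0,1],0],
])

```text
time_s: 29.0
position: [459.7, 59.4, 83.4]
orientation: [-3.141, -0.0, 1.888]
ft_force: [-0.0, -0.0, -1.0]
finger_gap: 20.9
grip_force: 34.7
```

Call:
servo_tool([
  [[-0.01,0.4,0],0],
  [[-0.02,0.83,0],0],
  [[-0.02,0.83,0],0],
])

```text
time_s: 29.38
position: [457.4, 144.4, 82.7]
orientation: [-3.14, -0.0, 1.891]
ft_force: [-0.3, -0.8, -1.0]
finger_gap: 21.2
grip_force: 34.7
```

Call:
servo_tool([
  [[-0.01,0.4,0],0],
  [[-0.02,0.83,0],0],
  [[-0.02,0.83,0],0],
])

```text
time_s: 29.75
position: [455.8, 226.8, 82.8]
orientation: [-3.14, 0.0, 1.89]
ft_force: [-0.3, 0.5, -0.9]
finger_gap: 21.2
grip_force: 34.7
```

Call:
servo_tool([
  [[0,0.4,0],0],
  [[0,0.82,0],0],
  [[0,0.82,0],0],
  [[0,0.82,0],0],
])

```text
time_s: 30.25
position: [455.8, 305.9, 83.2]
orientation: [-3.14, 0.001, 1.887]
ft_force: [-0.5, -0.4, -0.8]
finger_gap: 21.5
grip_force: 34.7
```

```bash
python3 - <<'E'
from h import *
np.set_printoptions(precision=2,suppress=True,linewidth=200)
s=monitor.observe(); print(s["position"],s["orientation"],s["finger_gap"],s["time_s"],s["ft_force"])
a=cams.capture("top")[:,:,::-1]; b=cams.capture("scene")[:,:,::-1]
def cr(im,r0,r1,c0,c1,s): return cv2.resize(np.ascontiguousarray(im[r0:r1,c0:c1]),None,fx=s,fy=s,interpolation=cv2.INTER_CUBIC)
L=np.zeros((560,800,3),np.uint8); L[:480,:400]=cr(a,240,320,165,232,6)[:480,:400]; L[:560,400:800]=cr(b,125,205,330,390,7)[:,:400]
cv2.imwrite("pics/overbox.png",L)
E
```

```text
[455.76 305.93  83.17] [-3.14  0.    1.89] 21.51331283419048 30.25 [-0.51 -0.4  -0.83]
```

View pics/overbox.png

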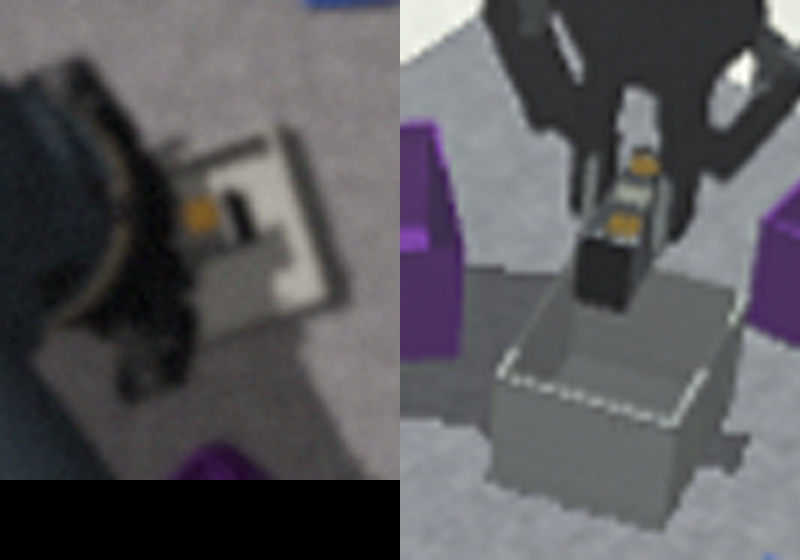

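The module hangs over the steel box, square end towards the camera, with clear room around it. I'll check the alignment numerically.

```bash
python3 - <<'E'
from h import *
np.set_printoptions(precision=1,suppress=True)
S=lambda c,r:(125+(r+.5)/7-.5,330+(c-400+.5)/7-.5); T=lambda c,r:(240+(r+.5)/6-.5,165+(c+.5)/6-.5)
c,s=np.cos(.315),np.sin(.315); 
def loc(X): d=np.array(X[:2])-[456.5,307]; return np.array([c*d[0]+s*d[1],-s*d[0]+c*d[1]])
for n,p,z in [("rim FR",S(674,422),59),("rim FL",S(498,370),59),("rim BR",S(738,297),59)]: print(n,loc(at("scene",p,z)))
for zz in (97,100): print("end bottom mid",zz,loc(at("scene",S(602,304),zz)))
for n in("scene","top"):
  p=px(n,(468,268,130));r,q=map(int,p)
  for p,k in brass(n,(r-25,r+25,q-30,q+30)): print(n,p,k,[loc(at(n,p,z)) for z in(129,132)])
print("rim TR top",loc(at("top",T(275,128),59)),"BR base",loc(at("top",T(345,297),0)))
print(monitor.observe()["position"],monitor.observe()["time_s"])
E
```

```text
rim FR [ 37.2 -42.3]
rim FL [-38.8 -41.7]
rim BR [35.5 43.9]
end bottom mid 97 [ -1.4 -30.1]
end bottom mid 100 [ -0.3 -33.7]
top [275.1 198.1] 8 [array([  2.9, -20.3]), array([  2.5, -21. ])]
rim TR top [ 36.1 -45. ] BR base [-36.  -40.1]
[456.3 306.3  83.9] 30.45
```

Call:
servo_tool([
  [[0,0,-0.15],0],
  [[0,0,-0.3],0],
  [[0,0,-0.45],0],
  [[0,0,-0.6],0],
  [[0,0,-0.72],0],
  [[0,0,-0.82],0],
  [[0,0,-0.89],0],
  [[0,0,-0.92],0],
  [[0,0,-0.94],0],
  [[0,0,-0.94],0],
  [[0,0,-0.94],0],
])

```text
time_s: 31.82
position: [456.4, 307.6, -9.7]
orientation: [3.141, -0.0, 1.888]
ft_force: [0.2, -0.7, -1.3]
finger_gap: 21.2
grip_force: 34.7
```

Call:
servo_tool([
  [[0,0,-0.01],0],
  [[0,0,-0.01],0],
  [[0,0,-0.01],0],
])

```text
time_s: 32.2
position: [456.2, 307.5, -11.0]
orientation: [-3.141, 0.0, 1.888]
ft_force: [0.6, 0.2, -1.7]
finger_gap: 21.5
grip_force: 34.7
```

Call:
servo_tool([
  [[0,0,-0.01],0],
  [[0,0,-0.01],0],
  [[0,0,-0.01],0],
])

```text
time_s: 32.58
position: [456.2, 307.5, -12.1]
orientation: [-3.141, -0.0, 1.888]
ft_force: [0.4, -0.2, -1.6]
finger_gap: 21.3
grip_force: 34.7
```

Call:
servo_tool([
  [[0,0,-0.007],0],
  [[0,0,-0.007],0],
  [[0,0,-0.007],0],
])

```text
time_s: 32.95
position: [456.3, 307.5, -12.3]
orientation: [3.141, -0.0, 1.888]
ft_force: [-2.6, -1.2, 6.5]
finger_gap: 21.2
grip_force: 35.5
```

Floor contact. I'll open by only about 9 mm and lift straight out.

Call:
servo_tool([
  [[0,0,0.005],0],
  [[0,0,0.005],0],
  [[0,0,0.005],0],
  [[0,0,0.005],0],
  [[0,0,0.05],0],
  [[0,0,0.15],0],
  [[0,0,0.35],0],
  [[0,0,0.6],0],
  [[0,0,0.9],0],
  [[0,0,1],0],
], grip=-0.3)

```text
time_s: 34.2
position: [457.0, 308.0, 89.5]
orientation: [3.139, -0.001, 1.888]
ft_force: [0.2, -0.2, 0.7]
finger_gap: 29.7
grip_force: 0.0
```

Call:
servo_tool([
  [[0,-0.3,0.4],0],
  [[-0.2,-0.9,0.6],0],
  [[-0.2,-0.9,0.6],0],
  [[-0.2,-0.9,0.6],0],
])

```text
time_s: 34.7
position: [436.3, 217.3, 147.3]
orientation: [3.141, -0.0, 1.887]
ft_force: [0.2, 1.1, 0.0]
finger_gap: 29.8
grip_force: 0.0
```

Call:
servo_tool([
  [[0,-0.5,0],0],
  [[0,-1,0],0],
  [[0,-1,0],0],
  [[0,-1,0],0],
])

```text
time_s: 35.2
position: [436.6, 118.2, 146.8]
orientation: [-3.141, -0.0, 1.888]
ft_force: [-0.3, -0.6, 0.1]
finger_gap: 29.6
grip_force: 0.0
```

```bash
python3 - <<'E'
from h import *
np.set_printoptions(precision=1,suppress=True)
c,s=np.cos(.315),np.sin(.315)
def loc(X): d=np.array(X[:2])-[456.5,307]; return np.array([c*d[0]+s*d[1],-s*d[0]+c*d[1]])
for n in("scene","top"):
  p=px(n,(456,307,35));r,q=map(int,p)
  for p,k in brass(n,(r-22,r+22,q-25,q+25)): print(n,p,k,loc(at(n,p,35)))
for n in("scene","top"):
  for t,z in(("reject_box",0),("good_tray",0),("mug",0),("tape",0),("multimeter",0),("module",3)):
    for r in cams.pinpoint(n,t)[:4]: print(n,t,np.array(r["position"]),round(r["confidence"],2),at(n,r["position"],z)[:2])
# compare the box surroundings with the first top picture
a=cv2.imread("pics/top1.png").astype(int); b=cams.capture("top")[:,:,::-1].astype(int); d=np.abs(a-b).max(2)
for nm,bx in dict(box=(255,305,175,225),tray=(200,245,210,260),mug=(185,230,125,180),meter=(120,200,265,310),tape=(235,280,465,510),stage=(150,290,345,435)).items():
  rr,cc=np.nonzero(d[bx[0]:bx[1],bx[2]:bx[3]]>60); print(nm,len(rr),(rr.mean()+bx[0],cc.mean()+bx[2]) if len(rr) else "")
for p,k in brass("top",(230,255,380,415)): print("nest brass",p,k)
s=monitor.observe(); print(s["position"],s["finger_gap"],s["time_s"],s["ft_force"])
E
```

```text
scene [174.5 361.8] 7 [-3.6 20.3]
scene reject_box [166.6 397.2] 0.87 [481.4 467.2]
scene reject_box [197.6 295.2] 0.64 [343.9 146.1]
scene reject_box [168.9 323.3] 0.62 [317.5 300.9]
scene reject_box [189.2 362.5] 0.6 [466.4 308.6]
scene good_tray [230.6 385.8] 0.94 [617.3 217.5]
scene mug [195.3 430.2] 0.97 [630.2 422.4]
scene tape [376.5 157.3] 0.73 [ 510.4 -441.5]
scene tape [228.7 381.4] 0.43 [604.2 215.2]
scene multimeter [290.7 402.8] 0.74 [765.   82.4]
scene multimeter [174.  365.9] 0.17 [430.8 371.5]
scene module [190.7 359.5] 0.49 [465.8 294.4]
top reject_box [272.  145.3] 0.91 [483.4 465. ]
top reject_box [333.3 198.9] 0.7 [320.1 319.2]
top good_tray [225.2 236.2] 0.96 [604.2 220.2]
top mug [212.3 162.4] 0.75 [644.2 421.5]
top tape [257.2 488.4] 0.87 [ 503.5 -453.4]
top multimeter [161.4 289.2] 0.75 [776.9  76.1]
top multimeter [275.9 403.5] 0.49 [ 459.2 -221.8]
box 1054 (np.float64(277.4146110056926), np.float64(200.0607210626186))
tray 139 (np.float64(238.53237410071944), np.float64(241.3956834532374))
mug 0 
meter 0 
tape 0 
stage 349 (np.float64(244.38968481375358), np.float64(397.3151862464183))
[436.2 117.4 147.3] 29.88579148175079 36.0 [ 0.4 -0.2  1. ]
```

The round contact sits at box-local (−3.6, 20.3) at z=35, so the module stands upright and centred. The arm still hides the top view, so I'll move it clear for one last numeric check.

Call:
servo_tool([
  [[-0.2,-0.5,0.2],0],
  [[-0.6,-1,0.3],0],
  [[-0.6,-1,0.3],0],
  [[-0.6,-1,0.3],0],
])

```text
time_s: 36.5
position: [376.6, 17.3, 177.6]
orientation: [3.14, 0.0, 1.887]
ft_force: [0.9, -0.5, 0.2]
finger_gap: 30.0
grip_force: 0.0
```

Call:
servo_tool([
  [[-0.2,-0.5,0],0],
  [[-0.4,-1,0],0],
  [[-0.4,-1,0],0],
  [[-0.4,-1,0],0],
])

```text
time_s: 37.0
position: [337.0, -82.2, 177.1]
orientation: [3.141, -0.0, 1.888]
ft_force: [0.1, 0.5, 0.3]
finger_gap: 29.7
grip_force: 0.0
```

```bash
python3 - <<'E'
from h import *
np.set_printoptions(precision=1,suppress=True)
c,s=np.cos(.315),np.sin(.315)
def loc(X): d=np.array(X[:2])-[456.5,307]; return np.array([c*d[0]+s*d[1],-s*d[0]+c*d[1]])
for p,k in brass("top",(259,303,175,225)): print(p,k,loc(at("top",p,35)))
a=cv2.imread("pics/top1.png").astype(int); b=cams.capture("top")[:,:,::-1].astype(int); d=np.abs(a-b).max(2)
for nm,bx in dict(box=(255,305,175,225),tray=(200,245,210,260),pur=(295,345,235,290),stage=(150,290,345,435)).items():
  rr,cc=np.nonzero(d[bx[0]:bx[1],bx[2]:bx[3]]>60); print(nm,len(rr),(rr.min()+bx[0],rr.max()+bx[0],cc.min()+bx[2],cc.max()+bx[2]) if len(rr) else "")
print(monitor.observe()["time_s"])
E
```

```text
[277.1 207. ] 21 [  2.9 -19.3]
[284.4 193. ] 16 [-3.2 20.9]
box 107 (np.int64(274), np.int64(288), np.int64(188), np.int64(214))
tray 0 
pur 0 
stage 351 (np.int64(230), np.int64(282), np.int64(376), np.int64(419))
37.1
```

```bash
python3 - <<'E'
from h import *
np.set_printoptions(precision=2,suppress=True)
a=cv2.imread("pics/top1.png"); b=cams.capture("top")[:,:,::-1]
def dark(im):
    s=im[266:282,394:413].max(2).astype(float); w=np.clip(120-s,0,None); rr,cc=np.mgrid[266:282,394:413]; return np.array([(w*rr).sum(),(w*cc).sum()])/w.sum()
pa,pb=dark(a),dark(b); d=(at("top",pb,76)-at("top",pa,76))[:2]; print(pa,pb,d,"stage x,y shift",d@[.9904,.1379],d@[-.1379,.9904])
if abs(d@[.9904,.1379])<2: print(order.hand_in())
E
```

```text
[274.83 402.61] [274.54 403.71] [ 0.66 -2.77] stage x,y shift 0.2695713312400329 -2.830822498882239
the job is handed in; nothing more can be done
None
```

The job is handed in: the pointer stood over the round and then the square contact for over a second each, the table is drawn fully back, and the module was set down on the bench, retaken by its long sides, and now stands upright in the unmoved steel box; in the pictures I compared, nothing else had moved, and no verdict came back.

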